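Run the ball sinkers out of the lever dispenser and ease its lid shut

TASK

Press the dispenser's lever all the way down with the fingertips so that its lid lifts and all three ball sinkers roll out into the tray, then let the lever come up slowly under your fingers so that the brittle lid eases shut and does not slam. Work only by pressing the lever: lift nothing, do not touch the lid, the sinkers or the tray, leave the things standing around where they are, and finish with the hand clear of the lever.

Things in the scene. Friction and masses are not known exactly. Their poses are not given: they have to be found in the camera images.
- dispenser: The sinker dispenser, fixed to the bench: a bare aluminium frame 145 x 100 mm on plan (x -85 to +60 mm), 135 mm high, with a sloping trough inside, a clear lid on top and a lever in front. Origin: under the frame, on the bench. Its x axis points from the lever (-x) to the spout (+x), z up; it stands roughly crosswise to the robot, lever on the robot's right, spout and tray on its left.
- lever: The lever: a steel arm sticking out 130 mm from its axle towards -x of the dispenser, with a black rubber press plate on its free end, 42 (along the lever) x 60 x 6 mm. Origin: on the axle, at dispenser x -60, z 75 mm. At rest it slopes up 0.3 rad towards the plate, whose middle is 113 mm above the bench; fully down it slopes down 0.3 rad, plate middle 37 mm above the bench.
- pedal_top (a point): Middle of the press plate's upper face, where the fingertips press; it moves with the plate, 184 mm from the dispenser's origin along its -x both at rest and fully down (6 mm farther out half way). A straight vertical push of 76 mm here works the lever fully. Nothing lies above it; the frame begins 100 mm away.
- lever_angle (a joint): Lever angle: 0 at rest (up), 0.6 rad fully down against its stop. Arm 130 mm from axle to press plate. A spring pushes it up: about 1.5 N at the plate at rest, 2.6 N fully down. Let go, it flies up and the lid slams at over 2 rad/s.
- lid_angle (a joint): Lid angle: 0 shut, 0.6 rad fully open. A side rod links it to the lever, so it always equals the lever angle. Slamming means closing faster than 1 rad/s over the lower half of its travel, which is the press plate rising at about 130 mm/s; 30 mm/s is gentle.
- lid: The lid itself: clear brittle plastic, 116 x 70 x 3 mm, lying level on top of the frame when shut, hinged at its lever end, with a grey lip that hangs down inside the spout and holds back the sinkers. Origin: on the hinge, at dispenser x -60, z 130 mm. The free edge lifts.
- sinker0_center (a point): Centre of ball sinker 1 of three alike: dark metal balls 24 mm across, about 80 g, lying in a row in the trough under the lid. With the lid fully open all have run out after about 1.5 s.
- sinker1_center (a point): Centre of ball sinker 2 of three alike: dark metal balls 24 mm across, about 80 g, lying in a row in the trough under the lid. With the lid fully open all have run out after about 1.5 s.
- sinker2_center (a point): Centre of ball sinker 3 of three alike: dark metal balls 24 mm across, about 80 g, lying in a row in the trough under the lid. With the lid fully open all have run out after about 1.5 s.
- sinker0: Ball sinker 1 itself; its origin is a point of its surface.
- sinker1: Ball sinker 2 itself; its origin is a point of its surface.
- sinker2: Ball sinker 3 itself; its origin is a point of its surface.
- tray: The open bait tray standing loose under the spout at the other end from the lever: 150 (x) x 180 (y) x 45 mm, walls and floor 4 mm. Origin: centre of its underside; x and y along its sides.
- reel: Bystander: silver fishing reel lying flat, 66 mm across, 56 mm high; origin under its centre.
- mould: Bystander: ceramic sinker mould, 90 x 60 x 30 mm, two round pockets on top; origin under its centre.
- lantern: Bystander: small electric lantern, 72 mm across, 108 mm high, a press button on top; origin under its centre. The three bystanders stand 15 cm or more to one side or the other of the dispenser's middle line.
Not all that is in view belongs to the job. What is meant by the tray is not orange, and is the larger of those in its own colour.

How it is judged:
By the outcome, as a careful person would: the job done as asked, in the order asked, and still so for the second after the job is handed in, with the robot touching nothing.
It also fails if it takes over 38 s, if anything falls off the work surface, if the arm or the gripper's body presses on something with over 40 N, if the wrist force passes 120 N, or if a joint passes its speed limit or range.

ROBOT

A 7-joint arm with a two-finger parallel gripper is mounted at the origin on the work surface. World frame = base frame: x ahead of the robot, y to its left, z up, the work surface at z = 0. Lengths are in m, angles in rad, forces in N, time in s.
With the tool pointing down it reaches from about 0.425 to 0.925 m from the base axis. Payload 6.8 kg.
Tool frame: the origin (TCP) lies on the mounting face of the last link; the fingertips stand 173 mm ahead of it and the grasp point (between the pads) lies 155 mm ahead of it; z points along the fingers, y is the line along which they close (so a half turn about z gives the same grasp; the last joint's range is limited). The gripper opens to 85 mm and grips with 20 to 120 N. Pads are 22 mm wide; open, the fingers measure 114 mm over their backs; the gripper's body (76 mm by 85 mm) begins 54 mm behind the grasp point. The pads swing forward as they close: fully open they stand 13 mm farther back than shut.
Start: joints at [-1.387, 0.477, 0.022, 1.555, -0.011, 1.109, -0.083], TCP at [0.194, 0.646, 0.405] pointing down, gripper open.
Joint ranges: [-2.96, 2.96], [-0.34, 2.1], [-1.41, 1.46], [0.24, 2.44], [-1.37, 4.51], [0.17, 1.92], [-2.96, 2.96]. Speed limits (rad/s): [2.39, 2.39, 3.14, 3.14, 3.14, 3.14, 3.14].

INTERFACE

Orientations are given as a unit quaternion [w, x, y, z].
In Python, from station import bot gives the robot as it stands. The module is installed in compiled form; this text tells all that it offers.
- The arm moves only by the shell command python3 -m pendant 'ROWS' [FORCE]. ROWS is JSON, a list of rows, each a list of 5 numbers: the finger opening in m, from 0 to 0.0854, then the shift along the tool's x, y, z in m, then the turn about the tool's z in degrees. In form: [[jaw, x, y, z, yaw], ...]. A call has 1 to 12 rows; each row shifts and turns the commanded pose from where the row before left it, along the tool's axes as they then stand; what a row does not reach is not made up. A row lasts 1/12 s, in which the tool goes at most 41.7 mm and 7.16 degrees, less where a joint would pass 70% of its speed; a pose out of reach is approached as far as the arm can. A call with a gripper value outside its range is refused whole. The fingers move at their own pace and stop on an object; FORCE is the grip in N (left out, the last holds). Time passes only in rows, so rows that do not move let the fingers close. It gives the time, the measured TCP pose, the force, the opening and the grip force at its end, in the units of the state.
- bot.get_obs(): the state, without advancing time (a new reading comes with each control period).
- bot.read_camera(name): name is "scene" or "top"; returns (picture, depth): 480x640x3 uint8, blue, green, red; 480x640 float32, m along the optical axis (not along the pixel's ray), 0 where there is no reading.
- bot.camera_model(name): a dict with "intrinsics" (3x3 intrinsics, pixels), "R" (3x3) and "t" (3): a world point X has camera coordinates R X + t. Camera axes: x right, y down, z forward; pixel columns grow to the right and rows downward; lengths in m; the calibration is good to about 2 mm. A picture is of the moment at which its call begins. camera_model takes no time and is no camera call.
- bot.hand_in(): hands the job in; it is judged then, once.
Trained networks look in the newest picture that a camera, given by its name, has taken for a name from the list of things; names that differ only in an ending like _2 or _b are one class to them, and where a whole thing is asked for, a point or a joint stands for the part that bears it (a point fixed in the world has none). Each returns a list of dicts, best first, with "score" (0 to 1); they miss things now and then, are a little off and sometimes report something else, mostly with a low value. They report only what shows in the picture. A call takes as long as a camera call. They do not tell look-alikes from the thing itself.
- bot.boxes_of(name, camera): "at" ([column, row] in pixels, amid what is visible of it).
- bot.trace(name, camera): "mask" (480x640 bool, what is visible of it) and "at" ([column, row] in pixels, amid what is visible of it).
- bot.pinpoint(name, camera): "at" ([column, row] in pixels: a listed point, or the origin of a listed thing).
The state is a dict: "t": time; "q": joint angles; "joint_vel": joint speeds; "joint_torque": joint torques, N m; "eef_pos": TCP position; "tool_rot": TCP orientation; "contact_force": force on the tool from outside, world axes, zero at the start; "torque": the same for the moment, N m; "gripper_width": opening from 0.0 (shut) to 1.0 (fully open); "grasp_force": force on a finger pad.
Only numpy, scipy, OpenCV 4.12 (cv2) and the standard library are available. Lean on these libraries where they do the work, as an engineer would, in place of code of your own. Each camera call takes 0.05 s, during which the arm holds its last target. There are 200 camera calls.

## Working session

There is one attempt and no reset: what is moved stays moved. The work goes in short steps, Python scripts to look and compute and a shell command to move; the robot and the scene stay as the last step left them, time stands still between calls to the robot, and variables do not carry over. Pictures are saved under pics/ and viewed, at most 10 in all, crops included, and the job is handed in when it is done.

```bash
mkdir -p pics
cat > h.py <<'E'
from station import bot
import numpy as np, cv2
def world(cam,px,d):
    m=bot.camera_model(cam);K=np.array(m["intrinsics"]);p=np.linalg.inv(K)@[px[0],px[1],1]*d
    return np.array(m["R"]).T@(p-np.array(m["t"]))
def dep(D,px):
    c,r=map(int,np.round(px));w=D[max(r-2,0):r+3,max(c-2,0):c+3];w=w[w>0];return float(np.median(w)) if w.size else 0
E
python3 - <<'E'
from h import *
np.set_printoptions(precision=4,suppress=True)
ims=[]
for cam in ("top","scene"):
    I,D=bot.read_camera(cam);cv2.imwrite(f"pics/{cam}0.png",I);np.save(f"pics/{cam}D.npy",D)
    for n in ("pedal_top","dispenser","lever","tray","lid","sinker0_center","reel","mould","lantern"):
        for r in bot.pinpoint(n,cam)[:3]:
            print(cam,n,np.round(r["at"],1),round(r["score"],2),world(cam,r["at"],dep(D,r["at"])))
o=bot.get_obs();print(o["t"],o["eef_pos"],o["tool_rot"],o["gripper_width"])
E
```

```text
top pedal_top [512.4 238.7] 0.62 [ 0.5962 -0.2352  0.1151]
top dispenser [385.9 270.9] 0.97 [ 0.5471 -0.0456  0.1331]
top dispenser [296.9 297. ] 0.49 [0.5243 0.0854 0.0031]
top lever [429.9 262.1] 0.95 [ 0.5593 -0.1083  0.1329]
top tray [242.2 161.8] 0.96 [0.7614 0.1822 0.0029]
top tray [147.1 306.4] 0.92 [0.5106 0.3309 0.0033]
top tray [298.3 293.6] 0.84 [0.5299 0.0831 0.0033]
top lid [432.4 253.4] 0.72 [ 0.5717 -0.1125  0.133 ]
top reel [433.5 254.3] 0.74 [ 0.5705 -0.114   0.1329]
top reel [386.  373.8] 0.72 [ 0.4031 -0.0521  0.0433]
top mould [425.5 170.9] 0.84 [ 0.7327 -0.1324  0.0303]
top lantern [347.9 186.8] 0.86 [0.6862 0.0029 0.0884]
scene pedal_top [244.8 162. ] 0.7 [ 0.5901 -0.2419  0.1191]
scene dispenser [305.4 249.1] 0.76 [ 0.5864 -0.0023  0.0559]
scene dispenser [356.7 286. ] 0.35 [0.5307 0.0846 0.005 ]
scene tray [268.9 389.1] 0.89 [0.7623 0.1896 0.0038]
scene tray [461.9 386.3] 0.81 [0.5168 0.3372 0.0051]
scene tray [354.6 283.8] 0.71 [0.5311 0.0785 0.0057]
scene lid [282.9 181.7] 0.64 [ 0.5699 -0.11    0.1366]
scene reel [370.5 224.8] 0.61 [ 0.4097 -0.0399  0.0124]
scene mould [205.3 259.3] 0.66 [ 0.744  -0.1082  0.0253]
scene lantern [245.2 298.2] 0.85 [0.7241 0.03   0.0333]
1.0 [0.1942 0.6465 0.4047] [-0.      0.1454  0.9894 -0.    ] 0.9991007517371108
```

View pics/top0.png

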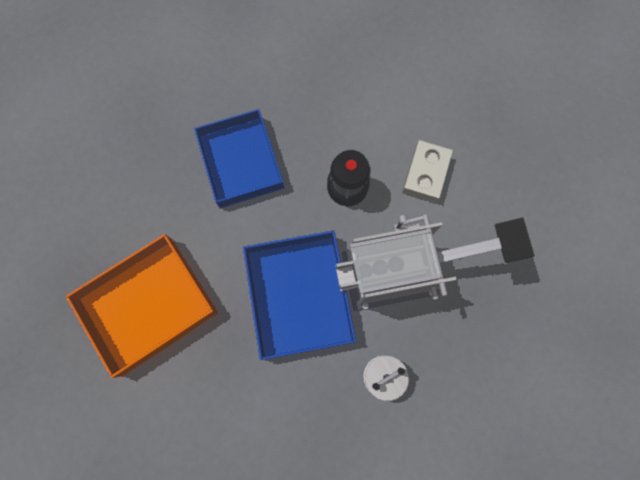

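View pics/scene0.png

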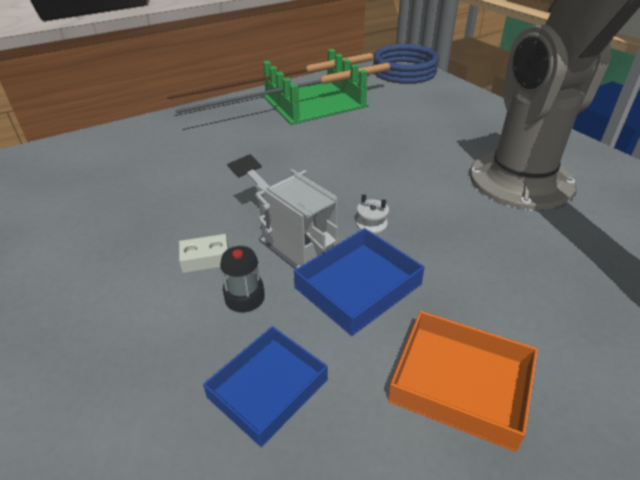

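The top view shows the press plate at about (514,240), the frame at about (397,265) with three sinkers under the lid, and the spout over a blue tray.
Tray candidates: blue (298,294), blue (240,160) and orange (143,305). The one meant is (298,294): not orange, the larger of the two blue ones, and under the spout. I'll confirm this in a crop and measure the plate.

Run:
```python
from h import *
np.set_printoptions(precision=4,suppress=True)
I=cv2.imread("pics/top0.png");D=np.load("pics/topD.npy")
cv2.imwrite("pics/crop.png",cv2.resize(I[90:380,180:560],None,fx=2,fy=2,interpolation=cv2.INTER_CUBIC))
rr,cc=np.mgrid[200:285,480:560];P=[]
for r,c in zip(rr.ravel(),cc.ravel()):
    if D[r,c]>0 and I[r,c].max()<60:
        w=world("top",(c,r),D[r,c])
        if w[2]>.08:P.append(w)
P=np.array(P,np.float32);box=cv2.minAreaRect(P[:,:2]);print(len(P),box,P[:,2].min(),P[:,2].max(),P.mean(0))
```

```text
Traceback (most recent call last):
cv2.error: OpenCV(4.12.0) /io/opencv/modules/imgproc/src/convhull.cpp:143: error: (-215:Assertion failed) total >= 0 && (depth == CV_32F || depth == CV_32S) in function 'convexHull'
```

View pics/crop.png

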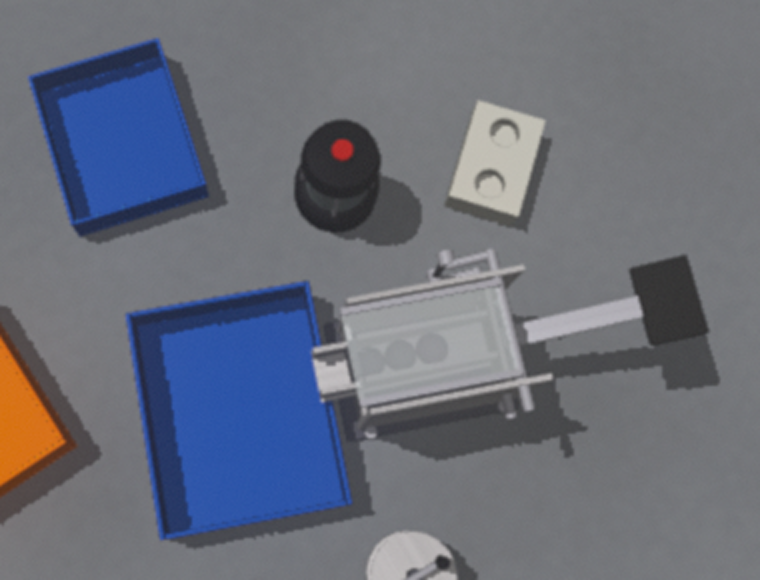

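The crop confirms the tray: the large blue one, at crop (240,410), lies under the spout. The plate is at crop (668,300) and is clear all round. The box fit failed on a non-contiguous slice, so I'll rerun it.

Run:
```python
from h import *
I=cv2.imread("pics/top0.png");D=np.load("pics/topD.npy")
m=np.zeros(D.shape,bool);m[205:285,485:560]=True
px=np.argwhere(m&(I.max(2)<60)&(D>0));print(len(px),I[240,515],D[240,515])
W=np.array([world("top",(c,r),D[r,c]) for r,c in px]).reshape(-1,3)
W=np.ascontiguousarray(W[W[:,2]>.08],np.float32)
print(len(W),cv2.minAreaRect(np.ascontiguousarray(W[:,:2])),W[:,2].min(),W[:,2].max(),W.mean(0))
o=bot.get_obs();print(o["t"])
```

```text
1100 [54 55 54] 0.7293108
1100 ((0.5940413475036621, -0.23704198002815247), (0.058022599667310715, 0.037930890917778015), 9.963001251220703) 0.10759778 0.12328186 [ 0.593644   -0.23716064  0.11590448]
1.0
```

The plate middle is at (0.594, -0.237, 0.116). I'll go above it in two legs, closing the fingers on the way.

```bash
python3 -m pendant '[[0,-0.0327,-0.0203,0,0],[0,-0.0327,-0.0203,0,0],[0,-0.0327,-0.0203,0,0],[0,-0.0327,-0.0203,0,0],[0,-0.0327,-0.0203,0,0],[0,-0.0327,-0.0203,0,0],[0,-0.0327,-0.0203,0,0],[0,-0.0327,-0.0203,0,0],[0,-0.0327,-0.0203,0,0],[0,-0.0327,-0.0203,0,0],[0,-0.0327,-0.0203,0,0],[0,-0.0327,-0.0203,0,0]]' 20
python3 -m pendant '[[0,-0.0204,-0.0352,0,0],[0,-0.0204,-0.0352,0,0],[0,-0.0204,-0.0352,0,0],[0,-0.0204,-0.0352,0,0],[0,-0.0204,-0.0352,0,0],[0,-0.0204,-0.0352,0,0],[0,-0.0204,-0.0352,0,0],[0,-0.0204,-0.0352,0,0],[0,-0.0204,-0.0352,0,0],[0,-0.0204,-0.0352,0,0],[0,-0.0204,-0.0352,0,0],[0,0,0,0,0]]'
python3 -c "
from h import *
o=bot.get_obs();print(o['t'],o['eef_pos'],o['q'],o['tool_rot'],o['contact_force'])"
```

```text
t: 2.0
eef_pos: [0.5009, 0.2987, 0.4051]
tool_rot: [0.0, 0.145, 0.989, 0.0]
contact_force: [0.6, 0.1, -0.5]
gripper_width: -0.002
grasp_force: 0.0
t: 3.0
eef_pos: [0.603, -0.145, 0.4054]
tool_rot: [0.001, 0.151, 0.989, -0.003]
contact_force: [-1.1, -0.9, 0.6]
gripper_width: 0.004
grasp_force: 0.0
3.0 [ 0.60299372 -0.14496187  0.40536252] [-0.13776019  0.39884433  0.36106109  1.71307885 -0.15187069  1.05519896
  1.53942872] [ 0.00123321  0.15113163  0.98850871 -0.00287051] [-1.12109178 -0.88071455  0.63711168]
```

```bash
python3 -m pendant '[[0,-0.006,-0.031,0,0],[0,-0.006,-0.031,0,0],[0,-0.006,-0.031,0,0],[0,0,0,0,7],[0,0,0,0,7],[0,0,0,0,7],[0,0,0,0,7],[0,0,0,0,7],[0,0,0,0,7],[0,0,0,0,7],[0,0,0,0,7],[0,0,0,0,7]]'
python3 -m pendant '[[0,0,0,0,0],[0,0,0,0,0]]'
python3 - <<'E'
from h import *
np.set_printoptions(precision=4,suppress=True)
from scipy.spatial.transform import Rotation as R
o=bot.get_obs();w=o["tool_rot"];M=R.from_quat([*w[1:],w[0]]).as_matrix()
print(o["t"],o["eef_pos"],o["q"],o["contact_force"]);print(M)
d=np.array([.594,-.237,.116+.173])-o["eef_pos"];print("tool delta",M.T@d)
I,D=bot.read_camera("scene");cv2.imwrite("pics/s1.png",cv2.resize(I[60:300,130:450],None,fx=2,fy=2))
E
```

```text
t: 4.0
eef_pos: [0.594, -0.229, 0.4047]
tool_rot: [-0.0, 0.643, 0.766, 0.0]
contact_force: [0.0, 0.8, 0.0]
gripper_width: -0.001
grasp_force: 0.0
t: 4.17
eef_pos: [0.594, -0.2289, 0.4046]
tool_rot: [-0.0, 0.639, 0.769, -0.0]
contact_force: [0.2, 1.5, -0.5]
gripper_width: 0.006
grasp_force: 0.0
4.1667 [ 0.594  -0.2289  0.4046] [-0.1809  0.4706  0.628   1.6847 -0.3055  1.0863  0.7229] [ 0.1818  1.4719 -0.4875]
[[-0.1825  0.9832 -0.0002]
 [ 0.9832  0.1825 -0.0002]
 [-0.0001 -0.0003 -1.    ]]
tool delta [-0.008  -0.0015  0.1156]
```

View pics/s1.png

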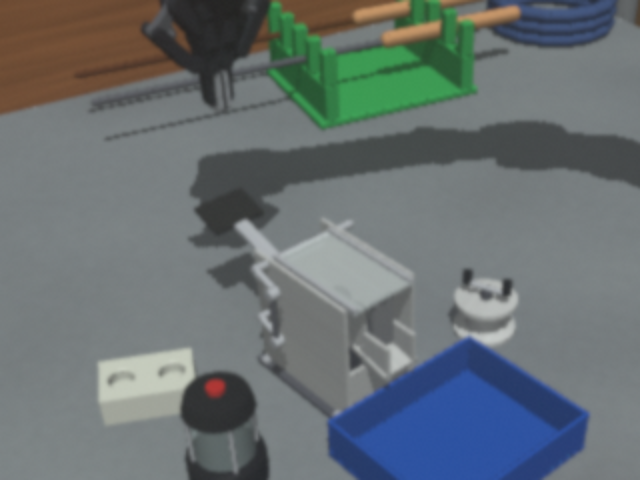

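The crop shows the shut fingers at (220,100), straight above the plate at (230,210). I'll go down and press.

```bash
python3 -m pendant '[[0,-0.008,0,0.025,0],[0,0,0,0.026,0],[0,0,0,0.026,0],[0,0,0,0.020,0],[0,0,0,0.010,0],[0,0,0,0.008,0],[0,0,0,0.008,0],[0,0,0,0.008,0],[0,0,0,0.008,0],[0,0,0,0.008,0],[0,0,0,0.008,0],[0,0,0,0.008,0]]'
python3 -m pendant '[[0,0,0,0.008,0],[0,0,0,0.008,0],[0,0,0,0.006,0],[0,0,0,0.006,0]]'
python3 -m pendant '[[0,0,0,0.004,0],[0,0,0,0.004,0]]'
```

```text
t: 5.22
eef_pos: [0.5958, -0.2374, 0.2415]
tool_rot: [0.001, 0.641, 0.768, 0.0]
contact_force: [0.7, -0.8, 1.7]
gripper_width: -0.002
grasp_force: 1.3
t: 5.55
eef_pos: [0.5956, -0.2366, 0.2145]
tool_rot: [-0.001, 0.641, 0.768, 0.001]
contact_force: [-18.1, 13.0, 74.1]
gripper_width: -0.002
grasp_force: 33.3
t: 5.72
eef_pos: [0.5957, -0.2375, 0.2139]
tool_rot: [-0.002, 0.641, 0.768, 0.003]
contact_force: [-33.2, 21.3, 114.5]
gripper_width: 0.005
grasp_force: 50.5
```

At the stop with 114 N, which is too hard. Easing off a few millimetres.

```bash
python3 -m pendant '[[0,0,0,-0.004,0],[0,0,0,-0.003,0]]'
python3 -m pendant '[[0,0,0,0,0],[0,0,0,0,0]]'
```

```text
t: 5.88
eef_pos: [0.5957, -0.2377, 0.2154]
tool_rot: [0.001, 0.641, 0.767, 0.001]
contact_force: [1.8, -0.5, 1.3]
gripper_width: -0.002
grasp_force: 1.2
t: 6.05
eef_pos: [0.596, -0.2378, 0.2148]
tool_rot: [0.001, 0.641, 0.768, 0.001]
contact_force: [-2.4, 2.3, 20.4]
gripper_width: -0.002
grasp_force: 8.6
```

```bash
for i in 1 2; do python3 -m pendant '[[0,0,0,0,0],[0,0,0,0,0],[0,0,0,0,0],[0,0,0,0,0],[0,0,0,0,0],[0,0,0,0,0],[0,0,0,0,0],[0,0,0,0,0],[0,0,0,0,0],[0,0,0,0,0],[0,0,0,0,0],[0,0,0,0,0]]'; done
python3 - <<'E'
from h import *
I,D=bot.read_camera("scene");J,_=bot.read_camera("top")
a=cv2.resize(I[60:345,120:440],(400,356));b=cv2.resize(J[180:400,230:560],(400,267));b=cv2.copyMakeBorder(b,0,89,0,0,0)
cv2.imwrite("pics/s2.png",np.hstack([a,b]))
E
```

```text
t: 7.05
eef_pos: [0.596, -0.2378, 0.2148]
tool_rot: [0.001, 0.641, 0.768, 0.001]
contact_force: [-2.8, 2.5, 19.4]
gripper_width: -0.002
grasp_force: 8.8
t: 8.05
eef_pos: [0.596, -0.2378, 0.2148]
tool_rot: [0.001, 0.641, 0.768, 0.001]
contact_force: [-2.3, 2.3, 20.1]
gripper_width: 0.001
grasp_force: 8.8
```

View pics/s2.png

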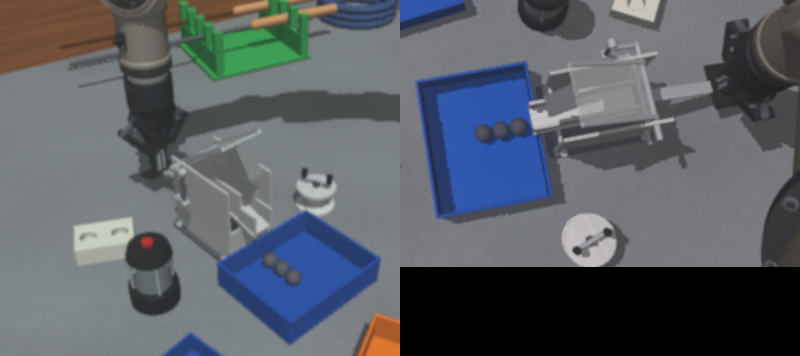

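The picture shows all three sinkers in the blue tray, at (270,260)–(293,277) on the left and (483,132)–(519,127) on the right, with the lid open. Now I'll let the lever up at 30 mm/s.

```bash
python3 -m pendant '[[0,0,0,-0.0025,0],[0,0,0,-0.0025,0],[0,0,0,-0.0025,0],[0,0,0,-0.0025,0],[0,0,0,-0.0025,0],[0,0,0,-0.0025,0],[0,0,0,-0.0025,0],[0,0,0,-0.0025,0],[0,0,0,-0.0025,0],[0,0,0,-0.0025,0],[0,0,0,-0.0025,0],[0,0,0,-0.0025,0]]'
python3 -m pendant '[[0,0,0,-0.0025,0],[0,0,0,-0.0025,0],[0,0,0,-0.0025,0],[0,0,0,-0.0025,0],[0,0,0,-0.0025,0],[0,0,0,-0.0025,0],[0,0,0,-0.0025,0],[0,0,0,-0.0025,0],[0,0,0,-0.0025,0],[0,0,0,-0.0025,0],[0,0,0,-0.0025,0],[0,0,0,-0.0025,0]]'
python3 -m pendant '[[0,0,0,-0.0025,0],[0,0,0,-0.0025,0],[0,0,0,-0.0025,0],[0,0,0,-0.0025,0],[0,0,0,-0.0025,0],[0,0,0,-0.0025,0],[0,0,0,-0.0025,0],[0,0,0,-0.0025,0],[0,0,0,-0.0025,0],[0,0,0,-0.0025,0],[0,0,0,-0.0025,0],[0,0,0,-0.0025,0]]'
```

```text
t: 9.15
eef_pos: [0.5952, -0.2371, 0.2429]
tool_rot: [-0.0, 0.641, 0.768, -0.0]
contact_force: [-0.3, -2.1, 1.7]
gripper_width: -0.001
grasp_force: 1.2
t: 10.15
eef_pos: [0.5955, -0.2368, 0.2729]
tool_rot: [-0.0, 0.641, 0.768, 0.0]
contact_force: [-0.1, 1.5, 1.4]
gripper_width: -0.002
grasp_force: 0.8
t: 11.15
eef_pos: [0.5953, -0.2374, 0.303]
tool_rot: [0.0, 0.641, 0.768, -0.0]
contact_force: [0.6, 0.4, 0.4]
gripper_width: -0.0
grasp_force: 0.0
```

```bash
python3 -m pendant '[[0,0,0,-0.01,0],[0,0,0,-0.02,0],[0,0,0,-0.02,0],[0,0,0,-0.02,0],[0,0,0,-0.02,0],[0,0,0,-0.01,0],[0,0,0,0,0],[0,0,0,0,0],[0,0,0,0,0],[0,0,0,0,0]]'
python3 - <<'E'
from h import *
I,D=bot.read_camera("scene");J,_=bot.read_camera("top")
a=cv2.resize(I[60:345,120:440],(400,356));b=cv2.resize(J[180:400,230:560],(400,267));b=cv2.copyMakeBorder(b,0,89,0,0,0)
cv2.imwrite("pics/s3.png",np.hstack([a,b]))
E
```

```text
t: 11.98
eef_pos: [0.595, -0.2368, 0.4012]
tool_rot: [-0.001, 0.641, 0.768, -0.0]
contact_force: [0.4, -0.2, -0.4]
gripper_width: 0.0
grasp_force: 0.0
```

View pics/s3.png

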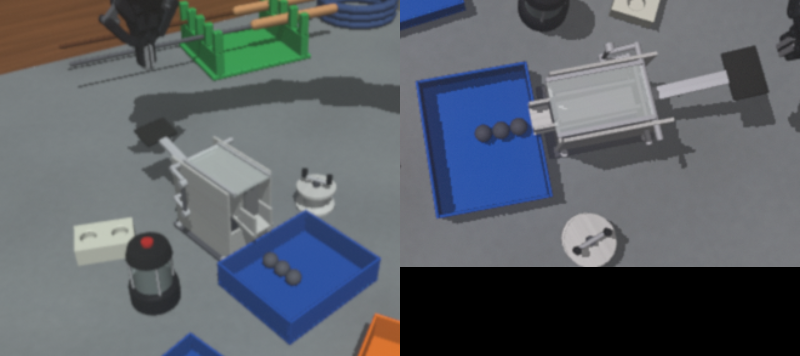

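The lid is shut, the lever is up at (155,132), the three sinkers are in the tray, and the hand is clear.

```bash
python3 -c "
from station import bot
print(bot.hand_in())"
```

```text
the job is handed in; nothing more can be done
None
```

The job is done and handed in at about 12 s: all three sinkers are in the tray, the lever came up at about 30 mm/s so the lid eased shut, and the hand is clear; at the bottom stop the fingertips briefly overpressed to a measured 114.5 N at the wrist (limit 120 N) before I eased off.

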